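Stack the parts cases and lock the column

ROBOT

A 6-joint arm with a two-finger parallel gripper is mounted at the origin on the work surface. World frame = base frame: x ahead of the robot, y to its left, z up, the work surface at z = 0. Lengths are in mm, angles in rad, forces in N, time in s.
With the tool pointing down it reaches from about 325 to 925 mm from the base axis. Payload 3.1 kg.
Tool frame: the origin (TCP) lies midway between the tips of the shut fingers; the grasp point (between the pads) lies 19 mm behind it; z points along the fingers, y is the direction in which the jaws open and shut (so a half turn about z gives the same grasp; the last joint's range is limited). The gripper opens to 85 mm and grips with 20 to 120 N. Pads are 22 mm wide; open, the fingers measure 114 mm over their backs; the gripper's body (76 mm by 85 mm) begins 54 mm behind the grasp point. The pads swing forward as they close: fully open they stand 13 mm farther back than shut.
Start: joints at [-1.278, 0.217, 1.613, -0, 1.311, -0.112], TCP at [246.168, -574.491, 231.3] pointing down, gripper open.
Joint ranges: [-2.75, 2.75], [-0.78, 2.1], [0.31, 2.55], [-1.13, 4.27], [0.13, 2.63], [-2.58, 2.58]. Speed limits (rad/s): [2.79, 2.79, 3.14, 3.14, 3.14, 3.14].

INTERFACE

Orientations are given as a unit quaternion [w, x, y, z].
In Python, from cell import status, read_camera, robot gives the robot as it stands. The module is installed in compiled form; this text tells all that it offers.
- The arm moves only by the tool step_arm, never from a script. Its argument "moves" is a list of rows, each a list of 7 numbers: the gripper's target within -1 to 1 (fully open at 1, half-way at 0, shut at -1), then the shift along the world's x, y, z in cm, then the turn, a rotation vector about the world's x, y, z in degrees. A call has 1 to 5 rows; each row shifts and turns the commanded pose from where the row before left it; what a row does not reach is not made up. A row lasts 1/10 s, in which the tool goes at most 50 mm and 8.59 degrees, less where a joint would pass 70% of its speed; a pose out of reach is approached as far as the arm can. A call is refused whole if a number of a shift passes 5 or a number of a turn 8.59, either way. A call with a gripper value outside its range is refused whole. The fingers move at their own pace and stop on an object; "newtons" is the grip in N (left out, the last holds). Time passes only in rows, so rows that do not move let the fingers close. It gives the time, the measured TCP pose, the force and the opening at its end, in the units of the state.
- status.state(): the state, without advancing time (a new reading comes with each control period).
- read_camera(name): name is "scene" or "top"; returns a dict with "img" (480x640x3 uint8, red, green, blue), "fx", "fy", "cx", "cy" (pixels), "distortion" ([k1, k2, p1, p2, k3] as OpenCV has them; the pictures are not rectified), "rvec" (rotation vector, rad) and "tvec" (3), from world to camera coordinates, as OpenCV has them. Camera axes: x right, y down, z forward; pixel columns grow to the right and rows downward; lengths in mm; the calibration is good to about 2 mm. A picture is of the moment at which its call begins. There is no depth.
- robot.hand_in(): hands the job in, once; it reports no verdict.
The state is a dict: "t": time; "qpos": joint angles; "joint_velocities": joint speeds; "joint_efforts": joint torques, N m; "tcp_pos": TCP position; "tool_rot": TCP orientation; "wrist_force": force on the tool from outside, world axes, zero at the start; "ft_torque": the same for the moment, N m; "opening": finger opening in mm.
Only numpy, scipy, OpenCV 4.12 (cv2) and the standard library are available. Lean on these libraries where they do the work, as an engineer would, in place of code of your own. Each camera call takes 0.05 s, during which the arm holds its last target. There are 200 camera calls.

TASK

Build up the column of parts cases in the stacking stand: slide the case from the low shelf across onto the case already in the stand, then the one from the high shelf on top of that, each square with its edges flush with the case below. Then turn the latch arm on the post until it lies straight across the top case to lock the column, and leave the other things on the bench where they are.

Things in the scene. Friction and masses are not known exactly. Their poses are not given: they have to be found in the camera images.
- stand: Fixed stacking stand: aluminium plate 136 x 116 mm, top 10 mm above the bench, with steel corner lips 6 mm high that hold the bottom case, and a steel post (diameter 16 mm) at x = +90 mm, y = 0 of its frame. Origin: centre of the plate's underside, on the bench. x points to the post, away from the robot; one shelf stands on its +y side, the other on -y (which is which varies).
- shelf_low: Fixed low shelf, aluminium top 170 mm (x) by 240 mm (y), no rims, 56.5 mm above the bench (1.5 mm above the bottom case's top). Origin: centre of its footprint on the bench, 180 mm from the stand's origin along the stand's +y or -y; same axes as the stand. A 10 mm gap separates its edge from the column.
- shelf_high: Fixed high transfer shelf, same footprint, on the other side of the stand, top face 101.5 mm above the bench (1.5 mm above the top of a column of two cases). Origin: centre of its footprint on the bench, same axes as the stand.
- case_bottom: Closed plastic parts case, black with a grey lid, 120 x 100 x 45 mm (x, y, z), flat lid, about 0.6 kg, loose, already seated between the lips of the stand, underside 10 mm above the bench. Origin: centre of its underside; x along the 120 mm side, y along the 100 mm side, z up.
- case_low: Identical closed case, too wide to be gripped, on the low shelf, a little skewed. Origin: centre of its underside; x along the 120 mm side, y along the 100 mm side, z up.
- case_high: Identical closed case, too wide to be gripped, on the high shelf, a little skewed. Origin: centre of its underside; x along the 120 mm side, y along the 100 mm side, z up.
- latch (a joint): Angle (rad) of the flat steel latch arm, which swings level about the post's top. 0: straight along the stand's -x, across the middle of the column; positive: swung away to the stand's +y side (1.57 = along +y). Travel -0.5 to 2.5; friction keeps it where it is left. Arm 18 mm wide, 8 mm thick, underside 150 mm above the bench (5 mm above three stacked cases).
- latch_knob (a point): Centre of the top of the black round knob that stands up on the latch arm, 82 mm from the pivot: diameter 14 mm, 28 mm tall above the arm (arm top 158 mm, knob top 186 mm above the bench). Push it sideways to turn the arm.
- latch_pivot (a point): The latch arm's pivot: on the post's axis, at the arm's underside, 150 mm above the bench.
- bobbin_a: Bystander, loose: wire bobbin, white flanges and copper winding, diameter 44 mm, 38 mm tall, upright on the bench behind the shelves. Origin: centre of its underside.
- bobbin_b: Bystander, loose: wire bobbin like the other, standing on the bench behind the post. Origin: centre of its underside.
- cup: Bystander, loose: small open white plastic cup, diameter 64 mm, 35 mm tall, on the bench behind the stand. Origin: centre of its underside.
- tape: Bystander, loose: yellow tape roll lying flat, outer diameter 68 mm, 18 mm tall, on the bench just in front of the stand, between the shelves. Origin: centre of its underside.
- screwdriver: Bystander, loose: screwdriver 150 mm long lying on the bench behind the shelves.
- flux: Bystander, loose: small amber glass jar, diameter 40 mm, 65 mm tall, on the bench behind the shelves. Origin: centre of its underside.
Not all that is in view belongs to the job. What is shaped like the stand but green is not meant. What is shaped like the case_high but orange or turquoise is not meant.

How it is judged (in metres and radians):
On the way, in this order (a step that is already met when the one before it is completed fails the run):
1. the case from the low shelf lies squarely on the bottom case (x of case_low in the frame of case_bottom between -0.008 and 0.008 m and y of case_low in the frame of case_bottom between -0.008 and 0.008 m and z of case_low in the frame of case_bottom between 0.042 and 0.048 m and angle between the x axis of case_low and the x axis of case_bottom, either way round below 0.09 rad and angle between case_low's own z axis and vertical below 0.03 rad and linear speed of case_low below 0.02 m/s), for 0.2 s.
2. the case from the high shelf lies squarely on the second case (all of step 1 and x of case_high in the frame of case_low between -0.008 and 0.008 m and y of case_high in the frame of case_low between -0.008 and 0.008 m and z of case_high in the frame of case_low between 0.042 and 0.048 m and angle between the x axis of case_high and the x axis of case_low, either way round below 0.09 rad and angle between case_high's own z axis and vertical below 0.03 rad and linear speed of case_high below 0.02 m/s), for 0.2 s.
3. the latch arm lies across the top case (value of joint latch between -0.2 and 0.2 rad and velocity of joint latch between -0.1 and 0.1 rad/s), for 0.2 s.
At the end, for the whole second after the job is handed in: Bottom case seated in the stand (within 6 mm); low-shelf case flat on it, high-shelf case flat on that, each within 8 mm of the case below along both sides and within 0.09 rad of parallel to it; latch arm at 0 within 0.2 rad; all at rest (all of step 2 and all of step 3 and x of case_bottom in the frame of stand between -0.006 and 0.006 m and y of case_bottom in the frame of stand between -0.006 and 0.006 m and height (world z) of case_bottom between 0.007 and 0.013 m); the robot touches nothing.
It fails at once if a case falls off or tips over (height (world z) of case_low below 0.045 m or height (world z) of case_high below 0.085 m or angle between any of case_low, case_high, case_bottom's own z axis and vertical above 0.35 rad).
It fails at once if a bystander on the bench is displaced by more than 30 mm (distance of any of bobbin_a, bobbin_b, cup, tape, screwdriver, flux from where it was at the start of the episode above 0.03 m).
It also fails if it takes over 72 s, if anything falls off the work surface, if the arm or the gripper's body presses on something with over 40 N, if the wrist force passes 120 N, or if a joint passes its speed limit or range.

## Working session

There is one attempt and no reset: what is moved stays moved. The work goes in short steps, Python scripts to look and compute and a tool call to move; the robot and the scene stay as the last step left them, time stands still between calls to the robot, and variables do not carry over. Pictures are saved under pics/ and viewed, about 8 in all and at most 12, crops included, and the job is handed in when it is done.

Besides the shell and the picture viewer there is one more tool, called as name([rows], argument=value, ...), one row to a line, values as JSON. step_arm: Moves the arm, as the interface text tells. Its arguments: {"type":"object","properties":{"moves":{"type":"array"},"newtons":{"type":"number"}},"required":["moves"]}

```bash
mkdir -p pics; cat > h.py <<'E'
import cv2,numpy as np
from cell import status,read_camera,robot
def cam(n,save=None):
    c=read_camera(n); c['K']=np.array([[c['fx'],0,c['cx']],[0,c['fy'],c['cy']],[0,0,1.]]); c['D']=np.array(c['distortion'],float)
    c['R']=cv2.Rodrigues(np.array(c['rvec'],float))[0]; c['t']=np.array(c['tvec'],float)
    if save: cv2.imwrite('pics/'+save,c['img'][:,:,::-1])
    return c
def ray(c,uv,z):
    p=cv2.undistortPoints(np.array(uv,float).reshape(-1,1,2),c['K'],c['D']).reshape(-1,2)
    d=np.c_[p,np.ones(len(p))]@c['R']; o=-c['R'].T@c['t']
    return o+d*((z-o[2])/d[:,2])[:,None]
def proj(c,P): return cv2.projectPoints(np.array(P,float).reshape(-1,1,3),np.array(c['rvec'],float),c['t'],c['K'],c['D'])[0].reshape(-1,2)
E
python3 - <<'E'
from h import *
for n in('scene','top'):
    c=cam(n,n+'0.png'); print(n,-c['R'].T@c['t'],c['R'][2])
print(status.state())
E
```

```text
scene [1189.79307386  207.24505994 1139.92753928] [-0.55757299 -0.10405115 -0.82358103]
top [ 386.36101964   83.61406176 1181.25594441] [ 0.09751461 -0.00585704 -0.99521686]
{'t': 0.1, 'qpos': array([-1.27818798e+00,  2.17705044e-01,  1.61477710e+00,  9.72716938e-06,
        1.31131915e+00, -1.12182919e-01]), 'joint_velocities': array([-0.0004772 , -0.00268685, -0.00136918,  0.00094633,  0.00020322,
       -0.00121804]), 'joint_efforts': array([-8.13629813e-04, -3.98074472e+01, -3.04971457e+01, -1.55698558e-04,
        4.15487229e-03,  1.27605813e-05]), 'tcp_pos': array([ 245.96000547, -573.7637646 ,  230.08074219]), 'tool_rot': array([-1.10025167e-03,  9.79587481e-01,  2.01015290e-01, -9.48082531e-05]), 'wrist_force': array([ 0.50811364,  0.17349007, -0.28151236]), 'ft_torque': array([-0.00286259,  0.00493476, -0.01339832]), 'opening': 85.27741570729728}
```

View pics/top0.png

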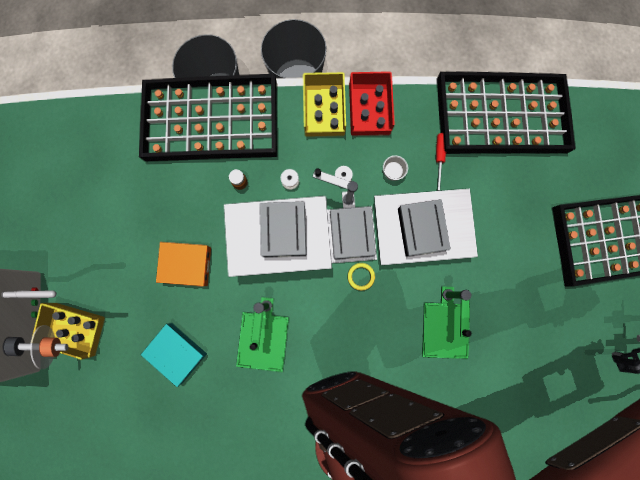

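View pics/scene0.png

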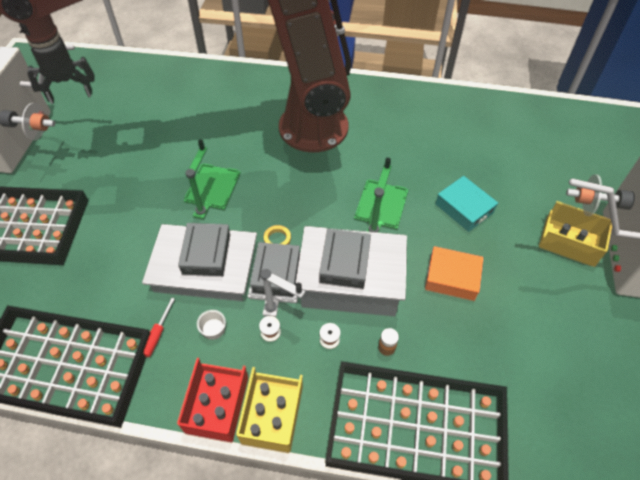

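Top view: high shelf at +y (left, white at 228–330), low shelf at −y (right, 375–477). Candidates: case_high grey (283,228), versus orange (183,265) and turquoise (173,355); case_low grey (424,228); stand with post (352,232), versus the green stands (263,340) and (447,325). I choose the grey cases and the stand between the white shelves. The latch arm points to the left, with the knob at (318,173).

```bash
cat >> h.py <<'E'
def quad(c,box,z,lo,hi,k=3,sat=40):
    x0,y0,x1,y1=box; im=c['img']; hsv=cv2.cvtColor(im,cv2.COLOR_RGB2HSV)
    m=((hsv[...,1]<sat)&(hsv[...,2]>=lo)&(hsv[...,2]<=hi)).astype(np.uint8)
    mm=np.zeros_like(m); mm[y0:y1,x0:x1]=m[y0:y1,x0:x1]
    mm=cv2.morphologyEx(mm,cv2.MORPH_CLOSE,np.ones((5,5),np.uint8)); mm=cv2.morphologyEx(mm,cv2.MORPH_OPEN,np.ones((5,5),np.uint8))
    ct=max(cv2.findContours(mm,cv2.RETR_EXTERNAL,cv2.CHAIN_APPROX_NONE)[0],key=cv2.contourArea)
    P=ray(c,ct.reshape(-1,2),z)[:,:2]
    (cx,cy),(w,h),a=cv2.minAreaRect(P.astype(np.float32))
    if a>45:a-=90;w,h=h,w
    if a<-45:a+=90;w,h=h,w
    return np.round([cx,cy,w,h,a],1),mm
E
python3 - <<'E'
from h import *
for n,bx in(('top',dict(H=(255,195,312,265),L=(395,195,455,262),B=(325,205,378,266))),('scene',dict(H=(315,225,375,290),L=(175,218,232,278),B=(250,238,302,295)))):
    c=cam(n)
    im=c['img']; 
    for k,z in (('H',146.5),('L',101.5),('B',55)):
        b=bx[k]; cc=im[(b[1]+b[3])//2,(b[0]+b[2])//2]
        print(n,k,cc,quad(c,b,z,70,190)[0])
    if n=='top':
        for k,b,z in(('SH',(215,185,340,285),101.5),('SL',(370,180,490,270),56.5)):
            print(k,quad(c,b,z,65,256)[0])
        cr=im[150:290,215:485]; cv2.imwrite('pics/crop1.png',cv2.resize(cr,None,fx=2.9,fy=2.9,interpolation=cv2.INTER_CUBIC)[:,:,::-1])
        hsv=cv2.cvtColor(im,cv2.COLOR_RGB2HSV)
        m=(hsv[...,2]<60)[165:182,310:328]; v,u=np.nonzero(m); print('knob',u.mean()+310,v.mean()+165, ray(c,[[u.mean()+310,v.mean()+165]],182))
E
```

```text
top H [158 160 164] [526.9 163.1 137.2 105.    0.7]
top L [147 149 152] [ 518.5 -163.   142.2  109.1    7. ]
top B [159 161 164] [525.2   4.4 138.7 112.8   3. ]
SH [517.9 166.6 171.6 269.9   3.3]
SL [ 536.7 -166.2  171.3  263.6    3.3]
knob 317.5 172.21052631578948 [[644.37702334  82.88929259 182.        ]]
scene H [154 156 154] [538.7 162.8 151.7 100.5   1.3]
scene L [152 155 152] [ 542.  -161.8  145.4  111.6    7.2]
scene B [154 156 155] [535.6   2.5 143.6 121.8   9.7]
```

View pics/crop1.png

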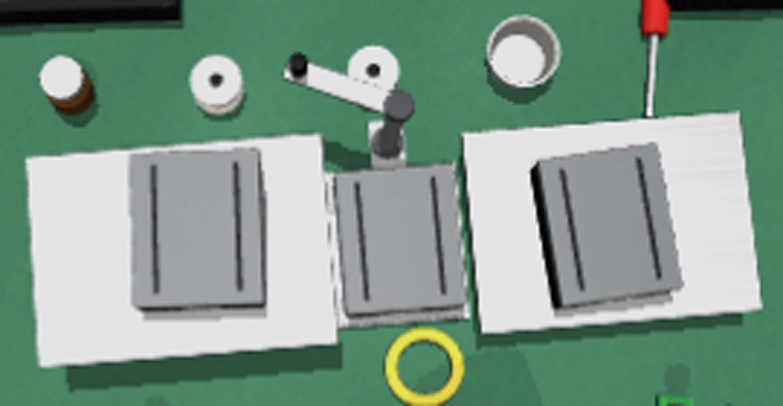

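The crop shows grey lids with two dark grooves on each side shelf and one in the stand. The latch arm runs from the pivot (398,105 in the crop) to the knob (297,65). I'll tighten the masks, because the sides leaked in.

```bash
python3 - <<'E'
from h import *
for n,bx in(('top',dict(H=(255,195,312,265),L=(395,195,455,262),B=(325,205,378,266))),('scene',dict(H=(315,225,375,290),L=(175,218,232,278),B=(250,238,302,295)))):
    c=cam(n)
    im=c['img']; 
    for k,z in (('H',146.5),('L',101.5),('B',55)):
        for lo in (130,142): print(n,k,lo,quad(c,bx[k],z,lo,185)[0])
    if n=='top':
        for k,b,z in(('SH',(215,185,340,285),101.5),('SL',(370,180,490,270),56.5)):
            print(k,quad(c,b,z,185,256)[0])
        print(im[205,255:320,1]); print(im[195:270:1,283,1]); print('B',im[235,320:385,1]); print(im[200:272,352,1])
E
```

```text
top H 130 [527.4 164.3 137.2 100.   -0.6]
top H 142 [527.6 165.5 137.2  98.9  -1.2]
top L 130 [ 518.8 -163.2  142.2  108.6    6.6]
top L 142 [ 520.3 -165.4  142.2  107.2    3.6]
top B 130 [525.6   5.2 138.  111.    3.2]
top B 142 [526.6   5.3 136.1 111.    3.3]
SH [516.9 177.7 169.2 245.2   3.2]
SL [ 537.4 -173.1  169.   249.4    3.6]
[227 227 228 228 194 165 163 159 160 158 159 158 160 158 160 160 159 159
 157 160 159 160 161 160 159 159 159 161 160 160 160 160 160 159 161 160
 161 161 160 161 147 139 156 161 162 160 162 162 159 116 211 228 228 228
 227 227 228 228 228 228 228 228 228 228 228]
[135 135 135 128 160 228 209 145 161 159 160 160 160 161 160 160 160 159
 160 160 162 161 161 161 162 162 162 162 162 163 162 161 163 162 162 162
 161 161 161 163 162 162 162 161 162 161 162 161 163 161 162 163 163 163
 164 162 162 164 162 145  99 105 147 156 159 193 228 228 228 227 228 227
 228 227 227]
B [228 227 228 227 228 228 228 227 214 225 228 188 101 150 163 163 162 163
 162  81  65 148 161 162 161 161 161 160 160 160 160 159 159 160 160 158
 160 158 159 159 159 160 158 158 159 106  51 117 154 159 157 157 156 145
 200 142  74  60 220 228 228 227 228 228 228]
[ 80  54  64 106 144 149 141 136 156 158 158 159 159 160 160 159 159 159
 160 159 159 159 158 159 160 160 158 159 160 160 160 160 160 159 160 159
 162 160 160 160 161 159 161 161 159 160 161 161 161 159 161 160 160 160
 159 163 134  88 139 149 156 139 108 138 139 134 169 220 227 227 227 215]
scene H 130 [526.4 162.7 124.5  98.8   0.7]
scene H 142 [5.255e+02 1.626e+02 1.228e+02 9.880e+01 5.000e-01]
scene L 130 [ 528.9 -162.3  120.5  110.7    8.9]
scene L 142 [ 527.6 -162.5  118.   110.7    8.9]
scene B 130 [528.   -2.6 120.8 114.9   4.3]
scene B 142 [527.   -2.6 118.6 114.9   4.5]
```

```bash
cat >> h.py <<'E'
def lid(c,box,z,lo=143,hi=178):
    """lid pose on plane z: largest grey blob, convex hull, rectangle by its 4 fitted edges"""
    x0,y0,x1,y1=box; g=c['img'].astype(int); m=np.zeros(g.shape[:2],np.uint8)
    s=g[y0:y1,x0:x1]; m[y0:y1,x0:x1]=(s.max(2)<hi)&(s.min(2)>lo)&(np.ptp(s,axis=2)<20)
    m=cv2.morphologyEx(m,cv2.MORPH_OPEN,np.ones((3,3),np.uint8))
    ct=max(cv2.findContours(m,cv2.RETR_EXTERNAL,cv2.CHAIN_APPROX_NONE)[0],key=cv2.contourArea)
    P=ray(c,ct.reshape(-1,2),z)[:,:2]
    ctr=P.min(0)/2+P.max(0)/2; a=0
    for _ in range(4):
        ca,sa=np.cos(a),np.sin(a); e=np.array([[ca,sa],[-sa,ca]]); q=(P-ctr)@e.T
        lo_,hi_=np.percentile(q,4,axis=0),np.percentile(q,96,axis=0); L=[];S=[]
        for ax in(0,1):
            o=1-ax; mid=np.abs(q[:,o]-(lo_[o]+hi_[o])/2)<.38*(hi_[o]-lo_[o])
            for end in(lo_,hi_):
                k=mid&(np.abs(q[:,ax]-end[ax])<8)
                p=np.polyfit(q[k,o],q[k,ax],1); p=np.polyfit(*(lambda r:(q[k,o][r],q[k,ax][r]))(np.abs(np.polyval(p,q[k,o])-q[k,ax])<2.5),1)
                L.append(p[1]); S.append(p[0]*(-1 if ax==0 else 1))
        ctr=ctr+np.array([(L[0]+L[1])/2,(L[2]+L[3])/2])@e; a+=np.arctan(np.median(S))
    return np.round([*ctr,L[1]-L[0],L[3]-L[2],np.degrees(a),*np.degrees(S)],1)
E
python3 - <<'E'
from h import *
for n,bx in(('top',dict(H=(255,195,312,265),L=(395,195,455,262),B=(325,205,378,266))),('scene',dict(H=(315,225,375,290),L=(175,218,232,278),B=(250,238,302,295)))):
    c=cam(n)
    for k,z in (('H',146.5),('L',101.5),('B',55)):
        try: print(n,k,lid(c,bx[k],z))
        except Exception as e: print(n,k,e)
E
```

```text
top H [ 5.290e+02  1.650e+02  1.156e+02  9.590e+01  1.100e+00  1.000e-01
 -5.000e-01 -1.000e-01  3.000e-01]
top L [ 5.284e+02 -1.612e+02  1.105e+02  4.540e+01  3.000e-01  6.000e-01
 -4.400e+00 -6.000e-01  6.600e+00]
top B [ 5.276e+02  1.200e+00  1.134e+02  9.580e+01  3.100e+00  2.000e-01
  1.200e+00 -2.000e-01 -5.000e-01]
scene H [ 5.281e+02  1.624e+02  1.142e+02  9.530e+01  4.000e-01 -2.200e+00
  2.000e-01  3.000e-01 -2.000e-01]
scene L [ 530.5 -167.4  110.7   93.1    7.1    2.4   -0.6   -1.     0.6]
scene B [511.8  -1.2  80.6  52.2   1.9  -1.  -21.    1.    1.7]
```

```bash
python3 - <<'E'
from h import *
t=cam('top');s=cam('scene')
print('L',lid(t,(395,195,455,262),101.5,130),lid(s,(175,218,232,278),101.5,135)); print('B',lid(s,(250,238,302,295),55,130),lid(t,(325,205,378,266),55,130))
def tri(a,b):
    A=ray(t,[a],0)[0];ot=-t['R'].T@t['t'];B=ray(s,[b],0)[0];os=-s['R'].T@s['t']
    d1=A-ot;d2=B-os; k=np.linalg.lstsq(np.c_[d1,-d2],os-ot,rcond=None)[0]
    p,q=ot+d1*k[0],os+d2*k[1]; return np.round((p+q)/2),round(np.linalg.norm(p-q),1)
print('g2 pivot',tri((465,296),(192,175)),'g2knob',tri((467,332),(201,145)))
print('g1 pivot',tri((258,308),(379,190)),'g1knob',tri((253,346),(388,163)))
print('pivot',ray(t,[[352.2,186.2]],158))
E
```

```text
L [ 5.305e+02 -1.663e+02  1.163e+02  9.660e+01  7.200e+00 -1.000e-01
  1.000e-01  1.000e-01 -2.000e-01] [ 5.296e+02 -1.670e+02  1.137e+02  9.410e+01  6.900e+00 -7.000e-01
 -1.000e-01  1.000e-01  5.000e-01]
B [ 5.21e+02 -1.00e+00  9.90e+01  9.60e+01  3.70e+00  4.00e-01  2.55e+01
 -7.00e-01 -4.00e-01] [ 5.297e+02  1.100e+00  1.190e+02  9.770e+01  3.300e+00  9.000e-01
 -8.000e-01 -1.000e-01  1.000e-01]
g2 pivot (array([ 366., -237.,  146.]), np.float64(3.3)) g2knob (array([ 288., -231.,  172.]), np.float64(0.8))
g1 pivot (array([353., 218., 163.]), np.float64(2.0)) g1knob (array([272., 230., 171.]), np.float64(0.3))
pivot [[616.7963012    6.34107006 158.        ]]
```

step_arm([
  [1, 1.7, 4.6, 0, 0, 0, 7.8],
  [1, 1.7, 4.6, 0, 0, 0, 7.8],
  [1, 1.7, 4.6, 0, 0, 0, 7.8],
  [1, 1.7, 4.6, 0, 0, 0, 7.8],
  [1, 1.7, 4.6, 0, 0, 0, 7.8],
])

```text
t: 1.0
tcp_pos: [331.5, -342.8, 231.5]
tool_rot: [0.0, 0.855, 0.519, 0.0]
wrist_force: [1.0, -0.2, 0.1]
opening: 85.4
```

step_arm([
  [1, 1.7, 4.6, 0, 0, 0, 7.8],
  [1, 1.7, 4.6, 0, 0, 0, 7.8],
  [1, 1.7, 4.6, 0, 0, 0, 7.8],
  [1, 1.7, 4.6, 0, 0, 0, 7.8],
  [1, 0, 0, 0, 0, 0, 0],
])

```text
t: 1.5
tcp_pos: [400.4, -155.3, 231.5]
tool_rot: [-0.0, 0.682, 0.731, 0.001]
wrist_force: [-1.1, -0.2, -0.7]
opening: 85.3
```

step_arm([
  [1, 0, 0, -4.4, 0, 0, -0.8],
  [1, 0, 0, -4.4, 0, 0, 0],
  [1, 0, 0, -4.4, 0, 0, 0],
  [1, 0, 0, -4.4, 0, 0, 0],
  [1, 0, 0, 0, 0, 0, 0],
])

```text
t: 2.0
tcp_pos: [393.2, -157.7, 49.4]
tool_rot: [-0.007, 0.691, 0.722, -0.002]
wrist_force: [-1.3, 0.6, -0.9]
opening: 85.2
```

step_arm([
  [1, 0.4, 0, 0, 0, 0, 0],
  [1, 0.4, 0, 0, 0, 0, 0],
  [1, 0.2, 0, 0, 0, 0, 0],
  [1, 0, 0, 0, 0, 0, 0],
])

```text
t: 2.4
tcp_pos: [411.1, -161.9, 57.8]
tool_rot: [0.002, 0.691, 0.723, 0.0]
wrist_force: [-1.1, -0.6, 1.7]
opening: 85.2
```

step_arm([
  [1, 0, 0, 0, 0, 0, 0],
  [1, 0, 0, 0, 0, 0, 0],
])

```text
t: 2.6
tcp_pos: [410.0, -160.7, 56.1]
tool_rot: [0.001, 0.691, 0.723, 0.0]
wrist_force: [-0.6, 0.6, -0.4]
opening: 85.4
```

step_arm([
  [1, 0.2, 0, 0, 0, 0, 0],
  [1, 0.2, 0, 0, 0, 0, 0],
  [1, 0.2, 0, 0, 0, 0, 0],
  [1, 0, 0, 0, 0, 0, 0],
])

```text
t: 3.0
tcp_pos: [413.7, -159.8, 55.0]
tool_rot: [-0.002, 0.691, 0.723, -0.001]
wrist_force: [-5.6, 0.4, 4.3]
opening: 85.4
```

step_arm([
  [1, 0.2, 0, 0, 0, 0, 0],
  [1, 0.2, 0, 0, 0, 0, 0],
  [1, 0.2, 0, 0, 0, 0, 0],
  [1, 0, 0, 0, 0, 0, 0],
  [1, 0, 0, 0, 0, 0, 0],
])

```text
t: 3.5
tcp_pos: [419.7, -159.7, 54.8]
tool_rot: [-0.002, 0.691, 0.723, -0.001]
wrist_force: [-5.8, 1.5, 3.3]
opening: 85.6
```

```bash
python3 - <<'E'
from h import *
t=cam('top','t1.png');s=cam('scene','s1.png')
print(lid(s,(170,210,237,278),101.5,135),status.state()['tcp_pos'])
print(lid(t,(392,190,460,262),101.5,130))
E
```

```text
[ 5.560e+02 -1.668e+02  7.980e+01  9.380e+01  4.800e+00 -1.900e+01
 -1.000e-01  1.000e-01  1.900e+00] [ 419.70537919 -159.6615727    54.81272086]
[ 5.479e+02 -1.667e+02  9.890e+01  9.650e+01  5.200e+00  1.780e+01
  1.000e-01 -4.000e-01 -1.000e-01]
```

step_arm([
  [1, -2, 0, 0, 0, 0, 0],
  [1, 0, 0, 4, 0, 0, 0],
  [1, 0, 0, 4.2, 0, 0, 0],
  [1, 2.9, -1.8, 0, 0, 0, 0],
  [1, 2.9, -1.8, 0, 0, 0, 0],
])

```text
t: 4.1
tcp_pos: [461.9, -197.8, 140.8]
tool_rot: [0.004, 0.691, 0.723, 0.001]
wrist_force: [0.2, 1.5, -0.4]
opening: 85.5
```

step_arm([
  [1, 2.9, -1.8, 0, 0, 0, 0],
  [1, 2.9, -1.8, 0, 0, 0, 0],
  [1, 2.6, -1.8, 0, 0, 0, 0],
  [1, 0, 0, 0, 0, 0, 0],
  [1, 0, 0, 0, 0, 0, 0],
])

```text
t: 4.6
tcp_pos: [543.3, -250.5, 136.7]
tool_rot: [-0.0, 0.691, 0.723, 0.0]
wrist_force: [-0.3, 0.5, 0.6]
opening: 85.6
```

```bash
python3 - <<'E'
from h import *
t=cam('top','t2.png');s=cam('scene','s2.png')
print(status.state()['tcp_pos'],lid(s,(170,210,237,278),101.5,135)); print(lid(t,(392,190,460,262),101.5,130))
E
```

```text
[ 542.22719688 -249.65830923  136.61510049] [ 5.780e+02 -1.441e+02  3.140e+01  5.280e+01  4.700e+00  1.590e+02
 -2.000e-01 -6.000e+00  2.000e-01]
[ 5.397e+02 -1.668e+02  1.159e+02  9.550e+01  4.700e+00  1.000e-01
  5.000e-01 -1.700e+00  7.000e-01]
```

step_arm([
  [1, 0, 0, -4.1, 0, 0, 0],
  [1, 0, 0, -4.0, 0, 0, 0],
  [1, 0, 0, 0, 0, 0, 0],
  [1, -0.05, 0.8, 0, 0, 0, 0],
  [1, -0.05, 0.8, 0, 0, 0, 0],
])

```text
t: 5.2
tcp_pos: [543.5, -234.7, 58.8]
tool_rot: [0.002, 0.691, 0.723, 0.001]
wrist_force: [0.6, -0.2, 1.0]
opening: 85.4
```

step_arm([
  [1, -0.05, 0.8, 0, 0, 0, 0],
  [1, -0.05, 0.8, 0, 0, 0, 0],
  [1, -0.05, 0.8, 0, 0, 0, 0],
  [1, -0.05, 0.8, 0, 0, 0, 0],
  [1, -0.05, 0.8, 0, 0, 0, 0],
])

```text
t: 5.7
tcp_pos: [542.1, -196.1, 59.0]
tool_rot: [0.004, 0.691, 0.723, 0.0]
wrist_force: [0.6, -6.1, 3.8]
opening: 85.6
```

step_arm([
  [1, -0.05, 0.8, 0, 0, 0, 0],
  [1, -0.05, 0.8, 0, 0, 0, 0],
  [1, -0.05, 0.8, 0, 0, 0, 0],
  [1, -0.05, 0.8, 0, 0, 0, 0],
  [1, -0.05, 0.8, 0, 0, 0, 0],
])

```text
t: 6.2
tcp_pos: [539.7, -156.0, 59.0]
tool_rot: [0.004, 0.691, 0.723, 0.0]
wrist_force: [0.3, -5.3, 4.6]
opening: 85.3
```

step_arm([
  [1, -0.05, 0.8, 0, 0, 0, 0],
  [1, -0.05, 0.8, 0, 0, 0, 0],
  [1, -0.05, 0.8, 0, 0, 0, 0],
  [1, -0.05, 0.8, 0, 0, 0, 0],
  [1, 0, 0.4, 0, 0, 0, 0],
])

```text
t: 6.7
tcp_pos: [537.5, -119.6, 58.8]
tool_rot: [0.003, 0.691, 0.723, 0.0]
wrist_force: [0.1, -7.5, 5.4]
opening: 85.3
```

```bash
python3 - <<'E'
from h import *
t=cam('top','t3.png');s=cam('scene','s3.png')
print(status.state()['tcp_pos']); 
cv2.imwrite('pics/c3.png',np.vstack([cv2.resize(t['img'][150:280,260:460],None,fx=2.9,fy=2.2),cv2.resize(s['img'][200:330,150:350],None,fx=2.9,fy=2.2)])[:,:,::-1])
for lo in(130,140):print(lid(t,(335,195,415,262),101.5,lo))
E
```

```text
[ 537.27103415 -118.97288923   58.34805537]
[534.7 -54.7 114.3  59.6   4.1  -0.8   0.8  -1.6  21.3]
[534.7 -54.7 113.8  59.5   4.2  -1.2   1.2  -1.6  21.2]
```

View pics/c3.png

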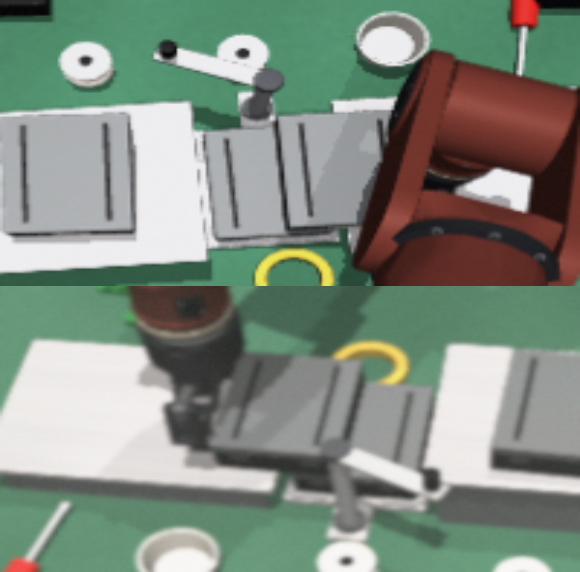

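Two views: case_low is about half onto the bottom case and nearly square, with the fingers behind it. I'll continue.

step_arm([
  [1, -0.06, 0.8, 0, 0, 0, 0],
  [1, -0.06, 0.8, 0, 0, 0, 0],
  [1, -0.06, 0.8, 0, 0, 0, 0],
  [1, -0.06, 0.8, 0, 0, 0, 0],
  [1, -0.06, 0.6, 0, 0, 0, 0],
])

```text
t: 7.3
tcp_pos: [533.8, -81.3, 57.9]
tool_rot: [0.002, 0.691, 0.723, 0.0]
wrist_force: [-0.3, -5.7, 4.2]
opening: 85.1
```

step_arm([
  [1, -0.05, 0.5, 0, 0, 0, 0],
  [1, -0.03, 0.3, 0, 0, 0, 0],
  [1, -0.03, 0.3, 0, 0, 0, 0],
  [1, 0, 0, 0, 0, 0, 0],
  [1, 0, 0, 0, 0, 0, 0],
])

```text
t: 7.8
tcp_pos: [531.3, -69.2, 56.5]
tool_rot: [0.0, 0.691, 0.723, 0.0]
wrist_force: [1.6, -2.7, 2.3]
opening: 85.5
```

```bash
python3 - <<'E'
from h import *
t=cam('top','t4.png');s=cam('scene','s4.png')
print(status.state()['tcp_pos']); 
cv2.imwrite('pics/c4.png',np.hstack([cv2.resize(t['img'][170:280,290:410],None,fx=3.3,fy=4),cv2.resize(s['img'][210:320,220:340],None,fx=3.3,fy=4)])[:,:,::-1])
E
```

```text
[531.03273802 -69.25321218  56.21999246]
```

View pics/c4.png

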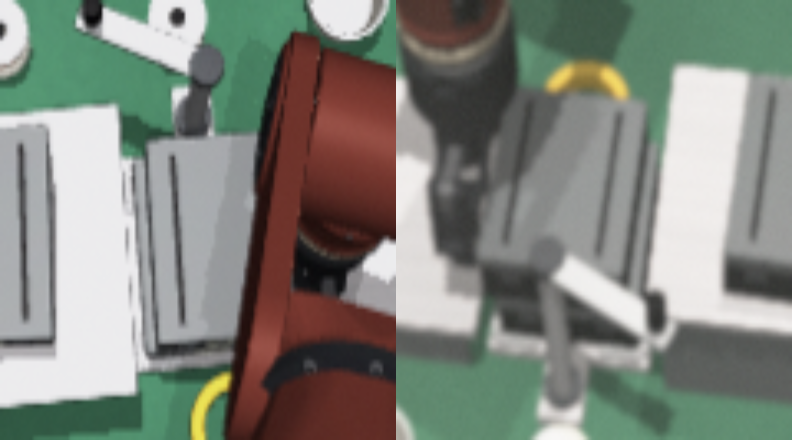

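step_arm([
  [1, -0.02, 0.3, 0, 0, 0, 0],
  [1, -0.02, 0.3, 0, 0, 0, 0],
  [1, -0.01, 0.2, 0, 0, 0, 0],
  [1, 0, 0.1, 0, 0, 0, 0],
  [1, 0, 0, 0, 0, 0, 0],
])

```text
t: 8.4
tcp_pos: [530.3, -60.2, 56.2]
tool_rot: [-0.0, 0.691, 0.723, -0.0]
wrist_force: [0.7, -2.9, 2.5]
opening: 85.6
```

step_arm([
  [1, 0, -1.5, 0, 0, 0, 0],
  [1, 0.2, -4, 0, 0, 0, 0],
  [1, 0, -4, 3, 0, 0, 0],
  [1, 0, -3, 4.5, 0, 0, 0],
  [1, 0, 0, 4.5, 0, 0, 0],
])

```text
t: 8.9
tcp_pos: [530.8, -186.0, 172.3]
tool_rot: [-0.002, 0.692, 0.721, -0.0]
wrist_force: [1.0, 0.0, -0.6]
opening: 85.3
```

step_arm([
  [1, -2, -4.5, 3, 0, 0, 0],
  [1, -2, -4.5, 0, 0, 0, 0],
  [1, 0, 0, 0, 0, 0, 0],
])

```text
t: 9.2
tcp_pos: [493.5, -272.1, 200.0]
tool_rot: [0.001, 0.693, 0.721, -0.0]
wrist_force: [-0.5, 0.3, 0.1]
opening: 85.3
```

```bash
python3 - <<'E'
from h import *
t=cam('top','t5.png');s=cam('scene','s5.png')
print(status.state()['tcp_pos']); 
cv2.imwrite('pics/c5.png',np.hstack([cv2.resize(t['img'][170:280,290:410],None,fx=3.3,fy=4),cv2.resize(s['img'][210:320,220:340],None,fx=3.3,fy=4)])[:,:,::-1])
for lo in(130,140):print(lid(t,(325,192,385,265),100,lo),lid(s,(225,220,310,290),100,lo))
E
```

```text
[ 494.00117072 -267.57390731  197.93448448]
[ 5.281e+02  3.300e+00  1.148e+02  9.600e+01  2.600e+00 -2.000e+00
 -3.000e-01  5.000e-01  3.000e-01] [ 5.288e+02  0.000e+00  1.148e+02  9.810e+01  2.900e+00 -4.000e-01
  8.000e-01  1.000e-01 -1.000e-01]
[ 5.280e+02  3.100e+00  1.144e+02  9.570e+01  2.600e+00 -1.000e-01
 -1.000e-01  5.000e-01  1.000e-01] [525.9  11.1 107.2  74.3   0.7  -1.4 -12.    1.4   2. ]
```

View pics/c5.png

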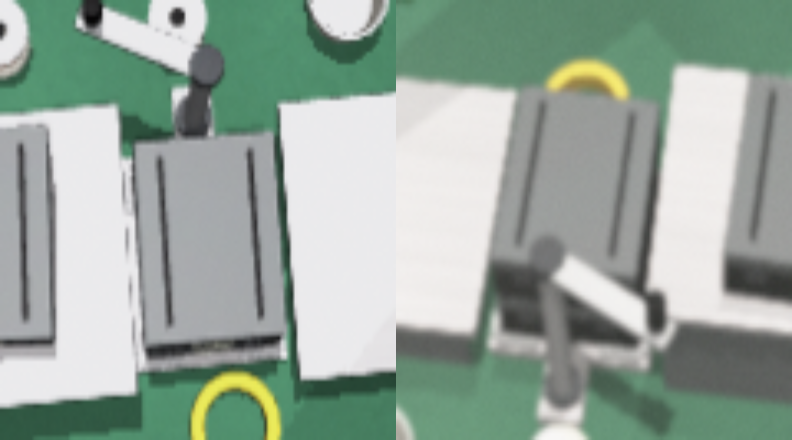

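case_low sits flush: (528, 1.6, 2.7°) against the bottom case at (527.6, 1.2, 3.2°). Next I go around to the +x side of case_high and shift it 10 mm toward −x.

step_arm([
  [1, 1.2, 4, 3, 0, 0, 0],
  [1, 1.7, 4.5, 0.5, 0, 0, 0],
  [1, 1.7, 4.5, 0, 0, 0, 0],
  [1, 1.7, 4.5, 0, 0, 0, 0],
  [1, 1.7, 4.5, 0, 0, 0, 0],
])

```text
t: 9.8
tcp_pos: [574.4, -44.5, 231.7]
tool_rot: [-0.002, 0.69, 0.724, -0.0]
wrist_force: [0.6, 0.5, -0.1]
opening: 85.4
```

step_arm([
  [1, 1.7, 4.5, 0, 0, 0, 0],
  [1, 1.7, 4.5, 0, 0, 0, 0],
  [1, 1.7, 4.5, 0, 0, 0, 0],
  [1, 1.7, 4.5, 0, 0, 0, 0],
  [1, 1.7, 4, 0, 0, 0, 0],
])

```text
t: 10.3
tcp_pos: [658.5, 176.0, 231.1]
tool_rot: [-0.002, 0.69, 0.724, -0.001]
wrist_force: [-0.5, -0.8, -0.2]
opening: 85.4
```

step_arm([
  [1, 0, 0, 0, 0, 0, 0],
  [1, 0, 0, 0, 0, 0, 0],
])

```text
t: 10.5
tcp_pos: [658.4, 174.1, 230.9]
tool_rot: [-0.001, 0.689, 0.724, -0.001]
wrist_force: [-0.5, -0.2, -1.0]
opening: 85.3
```

step_arm([
  [1, 0.4, -0.5, -4.5, 0, 0, 0],
  [1, 0, 0, -4.5, 0, 0, 0],
  [1, 0, 0, -3.9, 0, 0, 0],
  [1, 0, 0, 0, 0, 0, 0],
  [1, 0, 0, 0, 0, 0, 0],
])

```text
t: 11.0
tcp_pos: [662.6, 165.8, 103.2]
tool_rot: [-0.001, 0.691, 0.723, -0.001]
wrist_force: [-0.2, 0.5, 1.0]
opening: 85.4
```

step_arm([
  [1, -0.4, 0, 0, 0, 0, 0],
  [1, -0.4, 0, 0, 0, 0, 0],
  [1, -0.3, 0, 0, 0, 0, 0],
  [1, -0.3, 0, 0, 0, 0, 0],
  [1, 0, 0, 0, 0, 0, 0],
])

```text
t: 11.5
tcp_pos: [649.7, 166.8, 104.9]
tool_rot: [0.0, 0.691, 0.723, 0.0]
wrist_force: [-0.9, 0.1, -0.1]
opening: 85.4
```

step_arm([
  [1, -0.3, 0, 0, 0, 0, 0],
  [1, -0.3, 0, 0, 0, 0, 0],
  [1, -0.2, 0, 0, 0, 0, 0],
  [1, 0, 0, 0, 0, 0, 0],
])

```text
t: 11.9
tcp_pos: [642.5, 166.7, 104.3]
tool_rot: [0.001, 0.691, 0.723, 0.001]
wrist_force: [3.3, 1.2, -1.8]
opening: 85.5
```

step_arm([
  [1, -0.2, 0, 0, 0, 0, 0],
  [1, -0.2, 0, 0, 0, 0, 0],
  [1, -0.1, 0, 0, 0, 0, 0],
  [1, 0, 0, 0, 0, 0, 0],
])

```text
t: 12.3
tcp_pos: [636.9, 166.7, 104.2]
tool_rot: [0.0, 0.691, 0.723, 0.0]
wrist_force: [3.9, 0.2, 0.4]
opening: 85.5
```

```bash
python3 - <<'E'
from h import *
t=cam('top','t6.png');s=cam('scene','s6.png')
print(status.state()['tcp_pos'],status.state()['wrist_force']); 
for lo in(130,140):print(lid(t,(250,195,312,275),146.5,lo),lid(s,(310,215,378,290),146.5,lo))
E
```

```text
[636.89247282 166.67668439 104.16913284] [ 3.12266193 -0.44470861 -0.46032625]Traceback (most recent call last):
  File "<stdin>", line 4, in <module>
  File "h.py", line 29, in lid
    ct=max(cv2.findContours(m,cv2.RETR_EXTERNAL,cv2.CHAIN_APPROX_NONE)[0],key=cv2.contourArea)
ValueError: max() iterable argument is empty
```

step_arm([
  [1, -0.1, 0, 0, 0, 0, 0],
  [1, 0, 0, 0, 0, 0, 0],
  [1, 2, 0, 0, 0, 0, 0],
  [1, 0, 0, 4, 0, 0, 0],
  [1, 0, 0.2, 4, 0, 0, 0],
])

```text
t: 12.9
tcp_pos: [652.6, 167.9, 180.7]
tool_rot: [-0.003, 0.691, 0.723, -0.004]
wrist_force: [1.8, 0.7, 0.3]
opening: 85.2
```

step_arm([
  [1, -3.0, 2.5, 0, 0, 0, 0],
  [1, -3.5, 2.5, 0, 0, 0, 0],
  [1, -3.5, 2.0, 0, 0, 0, 0],
  [1, -3.5, 1.3, 0, 0, 0, 0],
  [1, -1, 0, 0, 0, 0, 0],
])

```text
t: 13.4
tcp_pos: [505.6, 252.7, 182.9]
tool_rot: [-0.002, 0.69, 0.724, -0.003]
wrist_force: [0.4, -0.2, 0.1]
opening: 85.5
```

```bash
python3 - <<'E'
from h import *
t=cam('top','t6.png');s=cam('scene','s6.png')
print(status.state()['tcp_pos'],status.state()['wrist_force']); 
print(lid(t,(250,195,312,275),146.5,130))
print(lid(s,(310,215,378,290),146.5,130))
E
```

```text
[508.30925002 251.62826311 183.43328182] [0.28205383 0.11595404 0.24547591]Traceback (most recent call last):
  File "<stdin>", line 4, in <module>
  File "h.py", line 39, in lid
    p=np.polyfit(q[k,o],q[k,ax],1); p=np.polyfit(*(lambda r:(q[k,o][r],q[k,ax][r]))(np.abs(np.polyval(p,q[k,o])-q[k,ax])<2.5),1)
    raise TypeError("expected non-empty vector for x")
TypeError: expected non-empty vector for x
```

step_arm([
  [1, 0.8, 0, -4.2, 0, 0, 0],
  [1, 0, 0, -4.0, 0, 0, 0],
  [1, 0, 0, 0, 0, 0, 0],
  [1, 0.05, -0.8, 0, 0, 0, 0],
  [1, 0.05, -0.8, 0, 0, 0, 0],
])

```text
t: 14.0
tcp_pos: [522.1, 235.2, 104.3]
tool_rot: [0.001, 0.691, 0.723, 0.001]
wrist_force: [0.5, -0.2, 0.2]
opening: 85.3
```

step_arm([
  [1, 0.05, -0.8, 0, 0, 0, 0],
  [1, 0.05, -0.8, 0, 0, 0, 0],
  [1, 0.05, -0.8, 0, 0, 0, 0],
  [1, 0.05, -0.8, 0, 0, 0, 0],
  [1, 0.05, -0.8, 0, 0, 0, 0],
])

```text
t: 14.5
tcp_pos: [523.9, 197.0, 104.6]
tool_rot: [-0.0, 0.691, 0.723, 0.003]
wrist_force: [-0.6, 4.9, 2.4]
opening: 85.1
```

step_arm([
  [1, 0.05, -0.8, 0, 0, 0, 0],
  [1, 0.05, -0.8, 0, 0, 0, 0],
  [1, 0.05, -0.8, 0, 0, 0, 0],
  [1, 0.05, -0.8, 0, 0, 0, 0],
  [1, 0.05, -0.8, 0, 0, 0, 0],
])

```text
t: 15.0
tcp_pos: [526.4, 157.0, 104.6]
tool_rot: [-0.0, 0.691, 0.723, 0.003]
wrist_force: [-1.2, 7.5, 2.2]
opening: 85.5
```

```bash
python3 - <<'E'
from h import *
t=cam('top','t7.png');s=cam('scene','s7.png')
print(status.state()['tcp_pos'],status.state()['wrist_force']); 
cv2.imwrite('pics/c7.png',np.hstack([cv2.resize(t['img'][170:280,240:400],None,fx=2.5,fy=4),cv2.resize(s['img'][200:310,240:400],None,fx=2.5,fy=4)])[:,:,::-1])
E
```

```text
[526.45937875 155.65053215 104.25472552] [1.14154745 2.42649215 2.1084622 ]
```

View pics/c7.png

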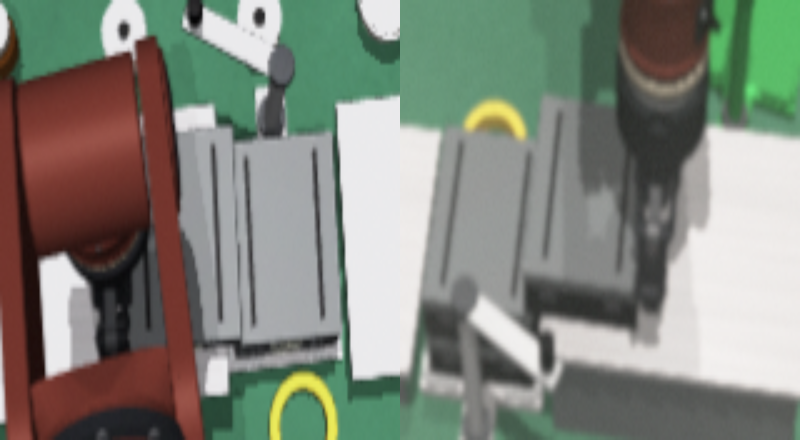

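Case_high is square and its leading edge has reached the column; nothing is in the way. I'll continue.

step_arm([
  [1, 0.02, -0.8, 0, 0, 0, 0],
  [1, 0.02, -0.8, 0, 0, 0, 0],
  [1, 0.02, -0.8, 0, 0, 0, 0],
  [1, 0.02, -0.8, 0, 0, 0, 0],
  [1, 0.02, -0.8, 0, 0, 0, 0],
])

```text
t: 15.6
tcp_pos: [527.6, 117.6, 104.5]
tool_rot: [-0.0, 0.691, 0.723, 0.003]
wrist_force: [0.5, 8.0, 5.9]
opening: 85.3
```

step_arm([
  [1, 0.02, -0.8, 0, 0, 0, 0],
  [1, 0.02, -0.8, 0, 0, 0, 0],
  [1, 0.02, -0.8, 0, 0, 0, 0],
  [1, 0.02, -0.6, 0, 0, 0, 0],
  [1, 0.0, -0.4, 0, 0, 0, 0],
])

```text
t: 16.1
tcp_pos: [528.4, 83.2, 104.3]
tool_rot: [0.0, 0.691, 0.723, 0.003]
wrist_force: [0.4, 8.4, 4.6]
opening: 85.6
```

step_arm([
  [1, 0, -0.3, 0, 0, 0, 0],
  [1, 0, 0, 0, 0, 0, 0],
  [1, 0, 0, 0, 0, 0, 0],
])

```text
t: 16.4
tcp_pos: [528.3, 79.8, 104.1]
tool_rot: [0.001, 0.691, 0.723, 0.002]
wrist_force: [0.8, 4.7, 4.5]
opening: 85.2
```

```bash
python3 - <<'E'
from h import *
t=cam('top','t8.png');s=cam('scene','s8.png')
print(status.state()['tcp_pos'],status.state()['wrist_force']); 
cv2.imwrite('pics/c8.png',np.hstack([cv2.resize(t['img'][170:280,280:400],None,fx=3.3,fy=4),cv2.resize(s['img'][200:310,240:360],None,fx=3.3,fy=4)])[:,:,::-1])
E
```

```text
[528.38847992  79.76735342 104.16321421] [0.21803067 4.73759043 4.26749067]
```

View pics/c8.png

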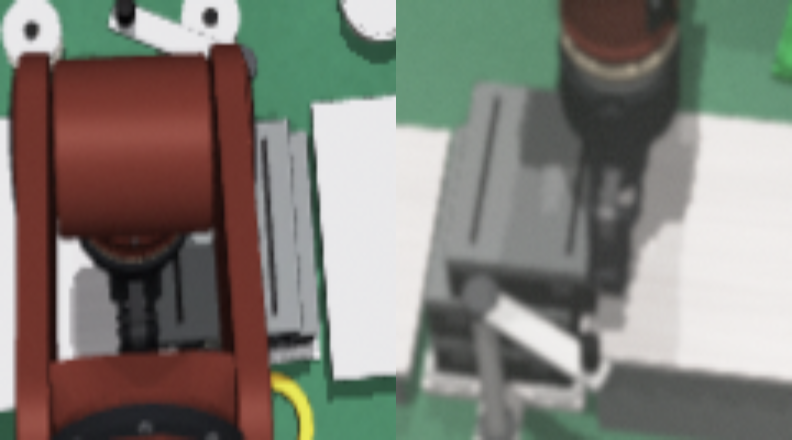

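About 17 mm remains, and the case rides square.

step_arm([
  [1, 0.03, -0.4, 0, 0, 0, 0],
  [1, 0.03, -0.4, 0, 0, 0, 0],
  [1, 0.02, -0.3, 0, 0, 0, 0],
  [1, 0.02, -0.3, 0, 0, 0, 0],
  [1, 0, -0.2, 0, 0, 0, 0],
])

```text
t: 17.0
tcp_pos: [528.7, 64.0, 103.5]
tool_rot: [-0.0, 0.691, 0.723, 0.002]
wrist_force: [0.3, 6.3, 3.2]
opening: 85.4
```

step_arm([
  [1, 0, 0, 0, 0, 0, 0],
  [1, 0, 0, 0, 0, 0, 0],
])

```text
t: 17.2
tcp_pos: [528.7, 63.7, 103.5]
tool_rot: [0.0, 0.691, 0.723, 0.002]
wrist_force: [-0.6, 5.8, 2.8]
opening: 85.7
```

step_arm([
  [1, 0, 1.5, 0, 0, 0, 0],
  [1, 0, 4, 0, 0, 0, 0],
  [1, 0, 4.5, 2, 0, 0, 0],
  [1, 0, 4.5, 4.5, 0, 0, 0],
  [1, 0, 4.5, 4.5, 0, 0, 0],
])

```text
t: 17.7
tcp_pos: [526.3, 234.6, 192.7]
tool_rot: [-0.0, 0.691, 0.723, -0.002]
wrist_force: [0.5, 0.0, 0.2]
opening: 85.4
```

step_arm([
  [1, 0, 4.5, 0, 0, 0, 0],
  [1, 0, 2.5, 0, 0, 0, 0],
  [1, 0, 0, 0, 0, 0, 0],
])

```text
t: 18.0
tcp_pos: [527.1, 306.7, 193.2]
tool_rot: [0.0, 0.689, 0.724, 0.001]
wrist_force: [-0.8, 0.1, -0.5]
opening: 85.9
```

```bash
python3 - <<'E'
from h import *
t=cam('top','t9.png');s=cam('scene','s9.png')
print(status.state()['tcp_pos'])
cv2.imwrite('pics/c9.png',np.hstack([cv2.resize(t['img'][160:280,280:400],None,fx=3.3,fy=4),cv2.resize(s['img'][200:320,230:350],None,fx=3.3,fy=4)])[:,:,::-1])
for c,b in((t,(322,185,390,265)),(s,(235,205,320,285))):
  for lo in (130,140):
    try: print(lid(c,b,145,lo))
    except Exception as e: print(e)
E
```

```text
[526.99424932 303.48768144 192.21361771]
[ 5.269e+02  4.300e+00  1.149e+02  9.520e+01  2.500e+00 -6.000e-01
  2.000e-01 -2.000e-01  2.500e+00]
[ 5.271e+02  4.200e+00  1.143e+02  9.500e+01  2.300e+00 -6.000e-01
  1.000e-01 -1.000e-01  2.300e+00]
[ 5.282e+02  3.100e+00  1.159e+02  9.560e+01  3.200e+00  4.000e-01
 -5.000e-01  3.000e-01 -3.000e-01]
[ 5.278e+02  2.800e+00  1.139e+02  9.430e+01  2.500e+00 -1.300e+00
  1.000e-01 -0.000e+00  0.000e+00]
```

View pics/c9.png

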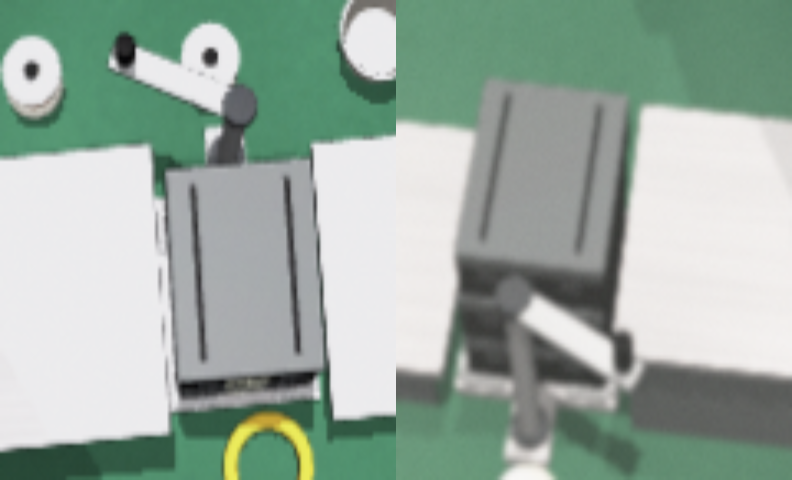

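case_high is on top: (527.5, 3.5, 2.7°) in both views, within about 2 mm of case_low. Next is the latch: I cage the knob between the part-open fingers and swing it along its arc, turning the tool with it.

step_arm([
  [-0.2, 2.3, -4.2, 2.4, 0, 0, -4.6],
  [-0.2, 2.3, -4.4, 1.0, 0, 0, -4.6],
  [-0.2, 2.4, -4.4, 0.5, 0, 0, -4.6],
  [-0.2, 2.4, -4.4, 0, 0, 0, -4.6],
  [-0.2, 2.4, -4.4, 0, 0, 0, -4.6],
])

```text
t: 18.6
tcp_pos: [643.7, 85.7, 230.1]
tool_rot: [0.0, 0.823, 0.569, -0.0]
wrist_force: [0.4, 1.1, 1.1]
opening: 34.2
```

step_arm([
  [-0.2, 0, 0, 0, 0, 0, 0],
  [-0.2, 0, 0, 0, 0, 0, 0],
  [-0.2, 0, 0, 0, 0, 0, 0],
])

```text
t: 18.9
tcp_pos: [642.6, 89.0, 229.4]
tool_rot: [-0.001, 0.821, 0.57, -0.001]
wrist_force: [0.1, 0.5, 0.9]
opening: 34.1
```

```bash
python3 - <<'E'
from h import *
s=status.state(); q=s['tool_rot']; print(s['tcp_pos'],2*np.degrees(np.arctan2(q[2],q[1]))-90,s['opening'])
P=np.array([616.8,6.3])
th=np.radians(70.2+8.43*np.arange(15)); K=P+82*np.c_[np.cos(th),np.sin(th)]
print(np.round(np.diff(K,axis=0)/10,2).tolist())
E
```

```text
[642.63863287  88.98570862 229.38827689] -20.42999778570102 34.138814637543796
[[-1.16, 0.32], [-1.2, 0.15], [-1.21, -0.03], [-1.19, -0.2], [-1.15, -0.38], [-1.08, -0.54], [-0.99, -0.69], [-0.88, -0.83], [-0.74, -0.95], [-0.6, -1.05], [-0.44, -1.12], [-0.27, -1.18], [-0.09, -1.2], [0.08, -1.2]]
```

step_arm([
  [-0.2, 0.2, -0.6, -1, 0, 0, 0],
  [-0.2, 0, 0, -2, 0, 0, 0],
  [-0.2, 0, 0, -2, 0, 0, 0],
  [-0.2, 0, 0, -1.4, 0, 0, 0],
  [-0.2, 0, 0, 0, 0, 0, 0],
])

```text
t: 19.4
tcp_pos: [642.8, 83.9, 162.3]
tool_rot: [-0.002, 0.821, 0.571, -0.003]
wrist_force: [0.1, 0.3, 0.0]
opening: 34.1
```

```bash
python3 - <<'E'
from h import *
t=cam('top','t10.png');s=cam('scene','s10.png')
print(status.state()['tcp_pos'],status.state()['wrist_force'])
cv2.imwrite('pics/c10.png',cv2.resize(s['img'][240:320,230:350],None,fx=6,fy=6,interpolation=cv2.INTER_CUBIC)[:,:,::-1])
E
```

```text
[645.27702658  83.73605716 165.72822495] [ 0.79023209 -0.52463715  0.04691485]
```

View pics/c10.png

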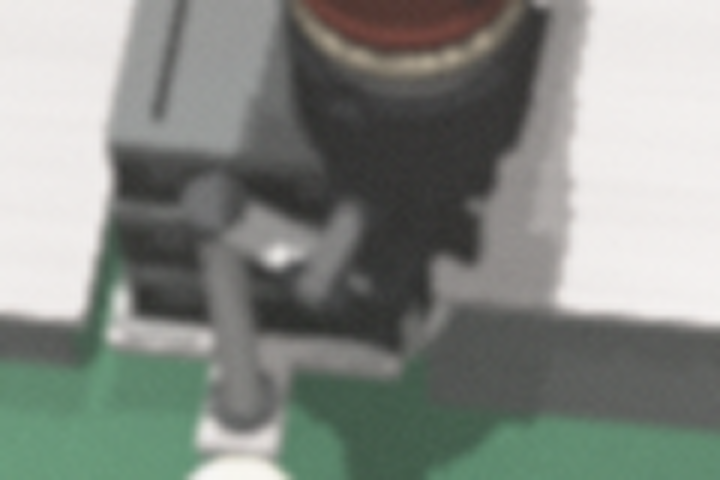

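The knob sits between the fingers, with no contact force. I'll swing.

step_arm([
  [-0.2, -1.16, 0.32, 0, 0, 0, 8.4],
  [-0.2, -1.2, 0.15, 0, 0, 0, 8.4],
  [-0.2, -1.21, -0.03, 0, 0, 0, 8.4],
  [-0.2, -1.19, -0.2, 0, 0, 0, 8.4],
  [-0.2, -1.15, -0.38, 0, 0, 0, 8.4],
])

```text
t: 20.0
tcp_pos: [587.5, 82.4, 168.1]
tool_rot: [0.002, 0.559, 0.829, 0.001]
wrist_force: [0.9, 1.8, 0.5]
opening: 34.4
```

step_arm([
  [-0.2, -1.08, -0.54, 0, 0, 0, 8.4],
  [-0.2, -0.99, -0.69, 0, 0, 0, 8.4],
  [-0.2, -0.88, -0.83, 0, 0, 0, 8.4],
  [-0.2, -0.74, -0.95, 0, 0, 0, 8.4],
  [-0.2, -0.6, -1.05, 0, 0, 0, 8.4],
])

```text
t: 20.5
tcp_pos: [544.4, 41.5, 168.0]
tool_rot: [0.002, 0.225, 0.974, 0.001]
wrist_force: [-0.6, 0.2, 0.0]
opening: 34.0
```

step_arm([
  [-0.2, -0.44, -1.12, 0, 0, 0, 8.4],
  [-0.2, -0.27, -1.18, 0, 0, 0, 8.4],
  [-0.2, -0.09, -1.2, 0, 0, 0, 8.4],
  [-0.2, 0.08, -1.2, 0, 0, 0, 8.4],
  [-0.2, 0, 0, 0, 0, 0, 0],
])

```text
t: 21.0
tcp_pos: [537.6, -6.8, 167.8]
tool_rot: [0.002, -0.062, 0.998, -0.001]
wrist_force: [0.2, -1.2, -0.6]
opening: 34.2
```

step_arm([
  [-0.2, 0, 0, 0, 0, 0, 0],
  [-0.2, 0, 0, 0, 0, 0, 0],
])

```text
t: 21.2
tcp_pos: [536.9, -5.3, 166.8]
tool_rot: [0.001, -0.062, 0.998, -0.0]
wrist_force: [0.3, -0.0, 0.5]
opening: 34.6
```

step_arm([
  [-0.2, 0, 0, 2.5, 0, 0, 0],
  [-0.2, 0, 0, 4, 0, 0, 0],
  [-0.2, -0.5, -4.5, 0.5, 0, 0, 0],
  [-0.2, -0.5, -4.8, 0, 0, 0, 0],
  [-0.2, -0.5, -4.8, 0, 0, 0, 0],
])

```text
t: 21.7
tcp_pos: [522.0, -147.4, 237.3]
tool_rot: [0.001, -0.063, 0.998, -0.001]
wrist_force: [0.8, 0.2, 0.0]
opening: 34.2
```

step_arm([
  [-0.2, -0.5, -4.8, 0, 0, 0, 0],
  [-0.2, -0.5, -4.8, 0, 0, 0, 0],
  [-0.2, 0, -4, 0, 0, 0, 0],
  [-0.2, 0, 0, 0, 0, 0, 0],
  [-0.2, 0, 0, 0, 0, 0, 0],
])

```text
t: 22.2
tcp_pos: [511.4, -282.9, 235.9]
tool_rot: [-0.0, -0.062, 0.998, 0.0]
wrist_force: [0.0, -1.1, -0.5]
opening: 34.0
```

```bash
python3 - <<'E'
from h import *
t=cam('top','t11.png');s=cam('scene','s11.png')
print(status.state()['tcp_pos'],status.state()['wrist_force'])
cv2.imwrite('pics/c11.png',np.hstack([cv2.resize(t['img'][160:280,280:400],None,fx=3.3,fy=4),cv2.resize(s['img'][200:320,230:350],None,fx=3.3,fy=4)])[:,:,::-1])
P=np.array([[616.8,6.3],[534.9,1.7]])
for c in(t,s): print(proj(c,[[616.8,6.3,158],[534.9,1.7,186]]).round(1).tolist())
E
```

```text
[ 511.53039681 -281.33236774  235.8040789 ] [ 0.09324913  0.41144161 -0.34396127]
[[352.2, 186.2], [356.5, 220.6]]
[[266.3, 273.7], [271.4, 234.4]]
```

View pics/c11.png

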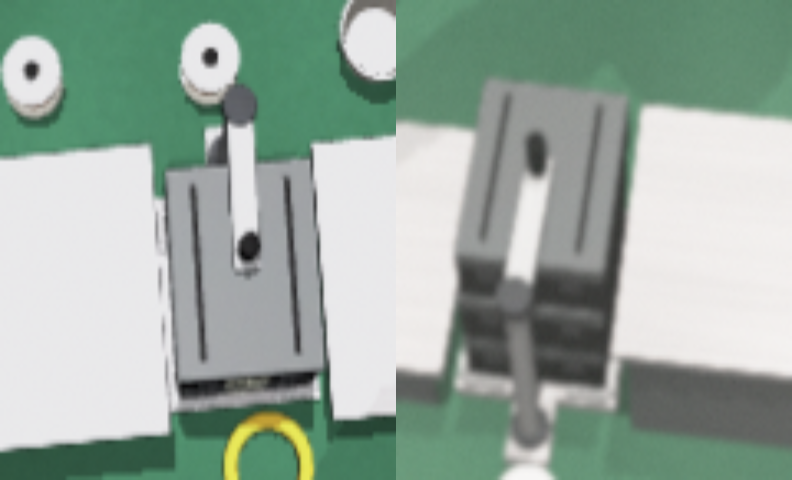

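The latch lies across the top case. The knob is at top px (355.8, 220.8), against (356.5, 220.6) predicted for angle 0. The column is unmoved and the arm is clear of everything.

```bash
python3 -c "
from h import *
t=cam('top');print(lid(t,(322,185,390,265),145,130)[:5]) if 0 else None
print(robot.hand_in(),status.state()['t'])"
```

```text
the job is handed in; nothing more can be done
the job is handed in; nothing more can be done
```

The column is built and the latch is closed across the top case. I handed the job in at about 22 s of robot time; the interface gives no verdict.

- **Low case:** I slid it onto the bottom case with both open fingers flat against its side. Measured just after the push, it sat within about 1 mm and 1° of the bottom case.
- **High case:** I slid it on top the same way. Just after the push, it sat about 2 mm from the case below and within 1°. The two cameras disagreed by about 1 mm.
- **Latch:** I swung it by its knob, held loosely between the fingers. In the last picture the knob was within 1 pixel of where angle 0 would put it.
- **Surroundings:** After the latch swing I checked the column only by eye, and it looked unmoved. The largest wrist force I saw was about 10 N. The bobbins, cup and tape looked undisturbed in the last picture. I saw no contact with the screwdriver or flux jar, but did not measure any of the bystanders.

Some position checks failed partway because the arm blocked the camera view, so I repeated them after backing away. The high case's 10 mm sideways shift on its shelf could not be measured at the time; the result only showed in the check after stacking.

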